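# Roll a carton of castings to the end of the bench track and lift it off

### The arm

A 6-joint arm with a two-finger parallel gripper is mounted at the origin on the work surface. World frame = base frame: x ahead of the robot, y to its left, z up, the work surface at z = 0. Lengths are in m, angles in rad, forces in N, time in s.
With the tool pointing down it reaches from about 0.25 to 0.8 m from the base axis. Payload 3.9 kg.
Tool frame: the origin (TCP) lies at the very end of the fingers, on their centre line; the grasp point (between the pads) lies 19 mm behind it; z points along the fingers, y is the line along which they close (so a half turn about z gives the same grasp; the last joint's range is limited). The gripper opens to 85 mm and grips with 20 to 120 N. Pads are 22 mm wide; open, the fingers measure 114 mm over their backs; the gripper's body (76 mm by 85 mm) begins 54 mm behind the grasp point. The pads swing forward as they close: fully open they stand 13 mm farther back than shut.
Start: joints at [1.343, 0.26, -0.138, 1.173, 0, 1.571], TCP at [0.119, 0.511, 0.231] pointing down, gripper open.
Joint ranges: [-2.78, 2.78], [-0.83, 1.72], [-1.28, 1.37], [-1.9, 2.12], [-1.57, 1.48], [-3.14, 3.14]. Speed limits (rad/s): [2.57, 2.57, 3.14, 3.14, 3.14, 3.14].

### API

Orientations are given as [roll, pitch, yaw] about the fixed x, y, z axes, in that order (R = Rz(yaw) Ry(pitch) Rx(roll)).
In Python, from bench import movep, movel, goto_joints, set_gripper, hold, inverse_kinematics, read_state, snapshot, Unreachable, job_done gives the robot as it stands. The module is installed in compiled form; this text tells all that it offers. Calls block until the motion is done:
- movep(position, orientation): joint-space move of the TCP to a pose.
- movel(position, feed=0.15, ori=None): straight line of the TCP; ori=None keeps the orientation; feed is the mean speed in m/s.
- goto_joints(angles): joint-space move.
- set_gripper(opening, newtons=None): finger opening in m; newtons is the grip in N (None keeps the last); returns when the fingers have stopped.
- hold(seconds).
- inverse_kinematics(position, orientation): joint angles nearest the present ones, or None.
- read_state(): the state.
- snapshot(name): name is "scene" or "top" or "wrist"; returns a dict with "pixels" (400x640x3 uint8, red, green, blue), "intrinsics" (3x3 intrinsics, pixels), "rvec" (rotation vector, rad) and "tvec" (3), from world to camera coordinates, as OpenCV has them; the wrist camera has in their place "hand_eye" (4x4, takes a point from camera to tool coordinates, whose origin is the TCP and whose axes are the flange's). Camera axes: x right, y down, z forward; pixel columns grow to the right and rows downward; lengths in m; the calibration is good to about 2 mm. A picture is of the moment at which its call begins: read the wrist's pose just before it. There is no depth.
A pose or a line that the arm cannot do raises Unreachable and nothing moves.
- job_done(): hands the job in; it is judged then, once.
The state is a dict: "clock": time; "joint_positions": joint angles; "joint_vel": joint speeds; "joint_torque": joint torques, N m; "position": TCP position; "tool_rot": TCP orientation; "wrist_force": force on the tool from outside, world axes, zero at the start; "torque": the same for the moment, N m; "opening": finger opening in m; "grip_force": force on a finger pad.
Only numpy, scipy, OpenCV 4.12 (cv2) and the standard library are available. Lean on these libraries where they do the work, as an engineer would, in place of code of your own. Each camera call takes 0.05 s, during which the arm holds its last target. There are 200 camera calls.

### The job

A small carton of castings has arrived on the roller track at the jeweller's bench. Roll it along the rollers, without lifting it, until it is up against the end stop; only then lift it off and lower it onto the middle of the rectangular cork board (not the round mat), lengthwise along the board. Do not drop or fling it, and leave the steel bench block where it is.

Things in the scene. Friction and masses are not known exactly. Their poses are not given: they have to be found in the camera images.
- carton_mid (a point): Rigid cardboard carton with a tape strip along its top, 90 long (its x) x 56 wide (y) x 60 high (z), about 0.25 kg. The point is its centre, 30 mm above its underside. It stands on the level rollers, lengthwise along the track, 130 to 245 mm short of touching the stop, and rolls with almost no force. Touching the stop, its centre is at x -45, y 0, z +30 mm in the stop's frame.
- stop (a point): Stop of the fixed roller track: steel plate 84 wide, 24 mm taller than the rollers. The point is mid-track on the face the carton meets, level with the roller tops (50 mm above the bench). x points in the rolling direction, into the stop; y across; z up. The free rollers reach 340 mm back from it; side cheeks (76 apart inside, 84 over all) stand 4 mm above them.
- board_top (a point): Rectangular cork board fixed flat on the bench, between the robot and the track, 130 long (its x) x 90 wide (its y) x 8 thick. The point is the centre of its top face. A round cork mat of 110 diameter and the same thickness lies on the other side of the bench block; the two may change places.
- block_mid (a point): Square steel bench block, 65 x 65 x 25 high, loose, 0.8 kg, on the bench between the board and the round mat. The point is its centre, 12.5 mm above the bench. To be left alone.
There are look-alikes about, which are no part of the job. Of the things shaped like the part that bears carton_mid, the cardboard one is meant.

How it is judged:
On the way:
1. the carton has been rolled up against the end stop (within 10 mm of touching) and still stands on the rollers (x of carton_mid in the frame of stop between -0.055 and -0.03 m and z of carton_mid in the frame of stop between 0.022 and 0.038 m and y of carton_mid in the frame of stop between -0.015 and 0.015 m), for 0.2 s.
At the end, for the whole second after the job is handed in: The carton stands upright and at rest on the rectangular cork board, its centre within 20 mm of the board's centre and its long side within 15 degrees of the board's long side (either way round) (horizontal distance between carton_mid and board_top below 0.02 m and z of carton_mid in the frame of board_top between 0.025 and 0.035 m and angle between carton_mid's own z axis and vertical below 0.1 rad and angle between the x axis of carton_mid and the x axis of board_top, either way round below 0.26 rad and linear speed of carton below 0.02 m/s); the robot touches nothing.
It fails at once if the carton is lifted more than 12 mm off the rollers while over the track and still more than 50 mm short of the stop (judged up to 60 mm above the rollers) (x of carton_mid in the frame of stop between -0.34 and -0.095 m and z of carton_mid in the frame of stop between 0.042 and 0.09 m and y of carton_mid in the frame of stop between -0.025 and 0.025 m).
It fails at once if the carton is dropped or flung: it moves faster than 0.5 m/s with no finger touching it (linear speed of carton above 0.5 m/s and contact force between carton and the fingers below 0.05 N).
It fails at once if the steel bench block is pushed more than 20 mm from its place (distance of block_mid from where it was at the start of the episode above 0.02 m).
It also fails if it takes over 42 s, if anything falls off the work surface, if the arm or the gripper's body presses on something with over 40 N, if the wrist force passes 120 N, or if a joint passes its speed limit or range.

## Working session

There is one attempt and no reset: what is moved stays moved. The work goes in short steps, each a Python script; the robot and the scene stay as the last script left them, time stands still between calls to the robot, and variables do not carry over. Pictures are saved under pics/ and viewed, at most 10 in all, crops included, and the job is handed in when it is done.

```bash
mkdir -p pics
cat > h.py <<'E'
import numpy as np, cv2
from bench import *
def cam(s):
    return s["intrinsics"],cv2.Rodrigues(np.array(s["rvec"],float))[0],np.array(s["tvec"],float).ravel()
def px2w(s,uv,z):
    K,R,t=cam(s); d=R.T@np.linalg.inv(K)@np.array([uv[0],uv[1],1.]); c=-R.T@t
    return c+d*(z-c[2])/d[2]
def save(n,s): cv2.imwrite(n,s["pixels"][:,:,::-1])
E
python3 - <<'E'
from h import *
import pickle
for n in("top","scene"):
    s=snapshot(n); save(f"pics/{n}.png",s); pickle.dump(s,open(n+".pkl","wb"))
    K,R,t=cam(s);print(n,-R.T@t,K[0,0])
print(read_state())
E
```

```text
top [0.49513801 0.10566236 0.82054704] 366.89989349773964
scene [ 1.01029371 -0.35809155  0.57521847] 421.46194877038215
{'clock': 0.1, 'joint_positions': array([ 1.34301637e+00,  2.60603326e-01, -1.39259112e-01,  1.17272226e+00,
       -1.35544370e-05,  1.57078525e+00]), 'joint_vel': array([-0.00017235, -0.00264792,  0.00491483,  0.00037021,  0.0001043 ,
       -0.00036938]), 'joint_torque': array([-1.03201201e-03, -4.06508231e+01,  2.54527402e+01,  1.00963769e-02,
       -7.14315706e-05, -4.55635146e-06]), 'position': array([0.11841455, 0.51082247, 0.23054882]), 'tool_rot': array([-3.13980429e+00,  1.35346136e-05,  2.91382380e+00]), 'wrist_force': array([ 0.98719982, -0.60927369, -0.18369979]), 'torque': array([ 0.02441464, -0.03229005, -0.09765553]), 'grip_force': 0.0, 'opening': 0.08524330088629314}
```

View pics/top.png

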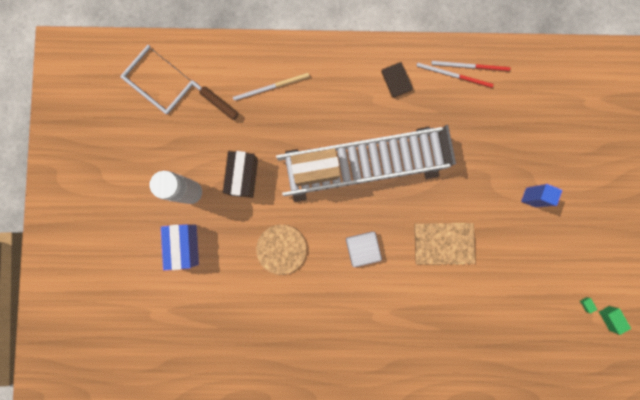

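View pics/scene.png

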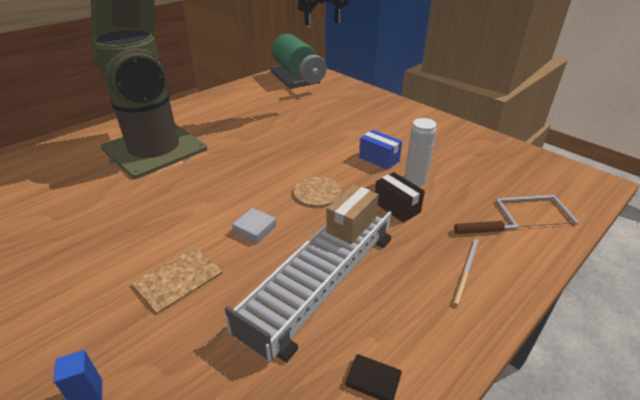

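The top view shows the track from (283,172) to the stop at about (447,147). The carton is at (316,168), the rectangular board at (445,244), the block at (364,249) and the round mat at (281,249). I'll enlarge that area to read points off it.

Run:
```python
import cv2
i=cv2.imread("pics/top.png")[115:275,270:490]
cv2.imwrite("pics/c1.png",cv2.resize(i[:, :],None,fx=3.6,fy=3.6,interpolation=cv2.INTER_CUBIC))
```

```text
(no output)
```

View pics/c1.png

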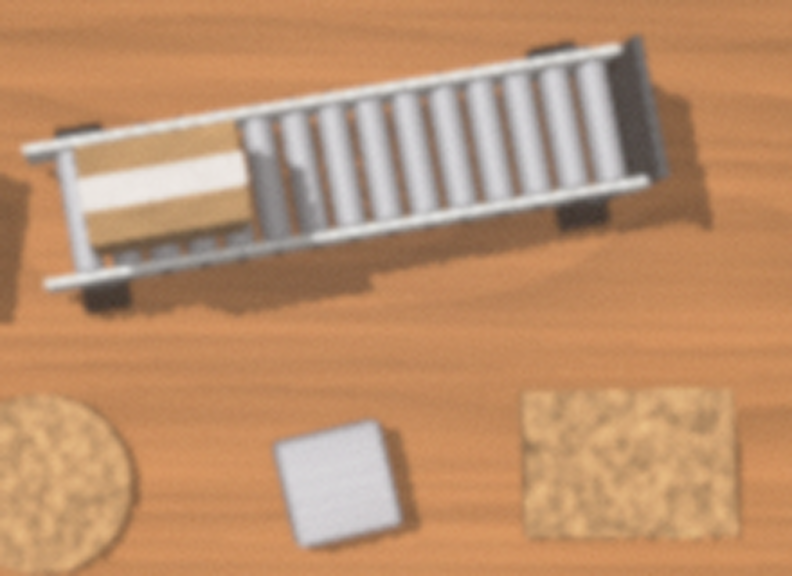

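```bash
cat > meas.py <<'E'
from h import *
import pickle
s=pickle.load(open("top.pkl","rb"))
def P(l,z): return np.array([px2w(s,(270+(x+.5)/3.6-.5,115+(y+.5)/3.6-.5),z) for x,y in l])
def show(n,a): print(n,a.round(4)[:,:2].tolist(),"mean",a.mean(0).round(4),"sides",np.linalg.norm(np.diff(a,axis=0),axis=1).round(4),
  "ang",[round(float(np.degrees(np.arctan2(*(a[i+1]-a[i])[[1,0]]))),1) for i in range(len(a)-1)])
show("cheeks",P([(23,152),(620,47),(648,183),(46,285)],.054))
show("stop",P([(638,38),(662,178)],.074))
show("tape",P([(82,195),(245,167)],.11))
show("carton",P([(72,147),(237,122),(249,218),(92,246)],.11))
show("board",P([(522,390),(733,388),(740,537),(524,540)],.008))
show("block",P([(275,443),(377,420),(402,525),(302,548)],.025))
E
python3 meas.py
```

```text
cheeks [[0.6395, 0.1853], [0.7063, -0.1662], [0.6254, -0.1817], [0.5615, 0.1706]] mean [0.6332 0.002  0.054 ] sides [0.3577 0.0824 0.358 ] ang [-79.2, -169.1, 100.3]
stop [[0.7061, -0.1695], [0.6249, -0.1823]] mean [ 0.6655 -0.1759  0.074 ] sides [0.0822] ang [-171.1]
tape [[0.6058, 0.1471], [0.6221, 0.0589]] mean [0.614 0.103 0.11 ] sides [0.0898] ang [-79.5]
carton [[0.632, 0.1529], [0.6468, 0.0634], [0.5943, 0.0565], [0.5781, 0.1413]] mean [0.6128 0.1035 0.11  ] sides [0.0908 0.053  0.0864] ang [-80.6, -172.6, 100.8]
board [[0.5037, -0.1194], [0.5062, -0.2499], [0.4151, -0.2526], [0.4121, -0.12]] mean [ 0.4593 -0.1855  0.008 ] sides [0.1305 0.0912 0.1327] ang [-88.9, -178.3, 91.3]
block [[0.4703, 0.0342], [0.4847, -0.0271], [0.4221, -0.0421], [0.408, 0.0178]] mean [ 0.4463 -0.0043  0.025 ] sides [0.063  0.0643 0.0615] ang [-76.8, -166.5, 103.3]
```

The measured sizes match those given: board 130×91, track width 82, tape 90. The gap from carton to stop is about 0.238 m, which is within the stated range. I'll go to a hover point by a high, short-radius route and check from there with the wrist camera.

Run:
```python
from h import *
yaw=np.radians(100.4); 
movep([0.40,0.15,0.32],[np.pi,0,yaw])
movep([0.613,0.103,0.22],[np.pi,0,yaw])
st=read_state(); print(st["clock"],st["position"],st["tool_rot"],st["joint_positions"])
s=snapshot("wrist"); save("pics/w1.png",s)
import pickle; pickle.dump((st,s),open("w1.pkl","wb"));print(s["hand_eye"].round(3))
```

```text
2.7583 [0.61223107 0.10369059 0.22054281] [-3.14116282e+00 -4.81105088e-04  1.75316427e+00] [1.67528122e-01 4.31388295e-01 9.12896539e-02 1.23113461e+00
 4.74673592e-04 1.55595630e+00]
[[-0.    -0.946 -0.323  0.084]
 [ 1.    -0.     0.001 -0.001]
 [-0.001 -0.323  0.946 -0.143]
 [ 0.     0.     0.     1.   ]]
```

View pics/w1.png

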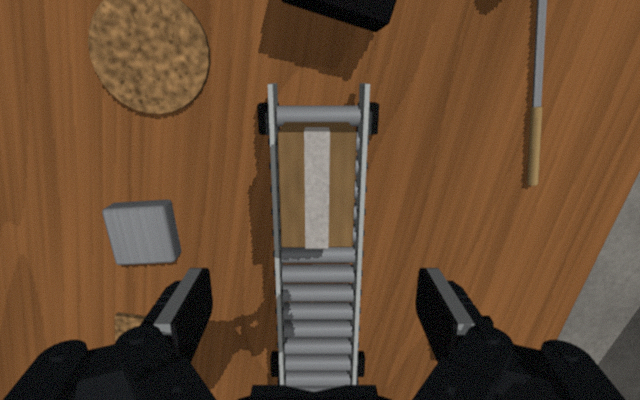

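The wrist view shows the carton with its tape from (317,128) to (317,248). The left cheek runs from (271,87) to (282,385) and the right one from (365,87) to (355,385). I'll project these to world and compare.

Run:
```python
from h import *
import pickle
from scipy.spatial.transform import Rotation as Ro
st,s=pickle.load(open("w1.pkl","rb"))
T=np.eye(4);T[:3,:3]=Ro.from_euler("xyz",st["tool_rot"]).as_matrix();T[:3,3]=st["position"]
C=T@s["hand_eye"]
def w(uv,z):
    d=C[:3,:3]@np.linalg.inv(s["intrinsics"])@[uv[0],uv[1],1.];return C[:3,3]+d*(z-C[2,3])/d[2]
a=w((317,128),.11);b=w((317,248),.11);print(a,b,(a+b)/2,np.linalg.norm(a-b),np.degrees(np.arctan2(*(b-a)[[1,0]])))
print([w(p,.11)[:2].round(4) for p in((279,190),(355,190))])
a=(w((271,87),.054)+w((365,87),.054))/2;b=(w((282,385),.054)+w((355,385),.054))/2;print("track",a,b,np.degrees(np.arctan2(*(b-a)[[1,0]])))
```

```text
[0.60512868 0.15111775 0.11      ] [0.62225148 0.05968204 0.11      ] [0.61369008 0.1053999  0.11      ] 0.09302515444367432 -79.39329230892261
[array([0.5859, 0.1014]), array([0.6411, 0.1115])]
track [0.60171595 0.1765229  0.054     ] [ 0.66053681 -0.133044    0.054     ] -79.24147114558805
```

Both cameras agree: centre (0.6137, 0.1045), track heading about -79.4°. Next I'll grip low and roll.

Run:
```python
from h import *
th=np.radians(-79.5); d=np.array([np.cos(th),np.sin(th),0]); c=np.array([0.6137,0.1045,0.070])
ori=[np.pi,0,th+np.pi]
movel([c[0],c[1],.15],ori=ori); movel(c,feed=.1)
print(read_state()["wrist_force"],read_state()["position"])
set_gripper(0.03,30)
st=read_state();print(st["opening"],st["grip_force"],st["wrist_force"],st["position"])
f0=st["wrist_force"]
movel(c+.225*d,feed=.08)
hold(.2); f0=read_state()["wrist_force"]; print("rolled",f0)
for k in range(1,16):
    movel(c+(.225+.002*k)*d,feed=.03); hold(.1)
    st=read_state(); f=(st["wrist_force"]-f0)@d; print(k,round(f,2),st["position"].round(4))
    if f<-4: break
hold(.3)
st=read_state();print(st["clock"],st["opening"],st["grip_force"])
save("pics/t2.png",(s:=snapshot("top")))
i=cv2.imread("pics/t2.png")[115:275,340:490];cv2.imwrite("pics/c2.png",cv2.resize(i,None,fx=3.6,fy=3.6,interpolation=cv2.INTER_CUBIC))
```

```text
[ 0.34448389 -0.41266725 -0.16356677] [0.61434904 0.10460046 0.07070744]
0.055604748307204376 32.493762373924255 [ 0.19681564 -0.64756998  4.18645301] [0.61426598 0.1046263  0.07086234]
rolled [-0.1018099  -0.07139243  5.63353814]
1 0.06 [ 0.6559 -0.119   0.0709]
2 0.96 [ 0.6562 -0.121   0.0708]
3 0.43 [ 0.6566 -0.123   0.0708]
4 0.18 [ 0.6569 -0.1249  0.0709]
5 0.2 [ 0.6573 -0.1269  0.0709]
6 0.23 [ 0.6577 -0.1288  0.0708]
7 -5.78 [ 0.6576 -0.1288  0.0708]
10.6667 0.055764750514968035 32.97345578670502
```

View pics/c2.png

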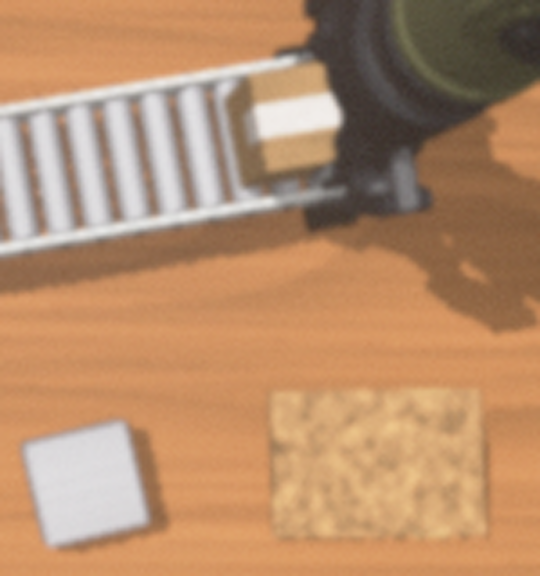

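Contact came at the 7th step (−5.8 N), with the carton centre near y −0.129, against an expected −0.131. In the crop the carton sits at the stop end and the board is clear at (378,463). Now I'll lift it and place it.

Run:
```python
from h import *
p=read_state()["position"]
movel([p[0]-.0006,p[1]+.002,.075],feed=.04)
movel([p[0]-.0006,p[1]+.002,.17],feed=.12)
st=read_state();print(st["opening"],st["wrist_force"])
b=[0.4593,-0.1857]; ori=[np.pi,0,np.radians(91.2)]
movel([*b,.17],feed=.15,ori=ori); movel([*b,.04],feed=.1)
hold(.2); f0=read_state()["wrist_force"]; print(f0)
for k in range(12):
    movel([*b,.036-.001*k],feed=.03); hold(.1)
    st=read_state(); f=st["wrist_force"][2]-f0[2]
    if f>1.5: break
print(k,f,st["position"],st["tool_rot"],st["clock"])
save("pics/s3.png",snapshot("scene"))
```

```text
0.05582230036360444 [-0.01352349  0.83417827 -3.2809076 ]
[ 0.71589639 -0.96395774 -3.5056811 ]
8 8.580262349239854 [ 0.4593224  -0.18572604  0.02886982] [3.14110696e+00 1.90727636e-04 1.59172114e+00] 18.325
```

View pics/s3.png

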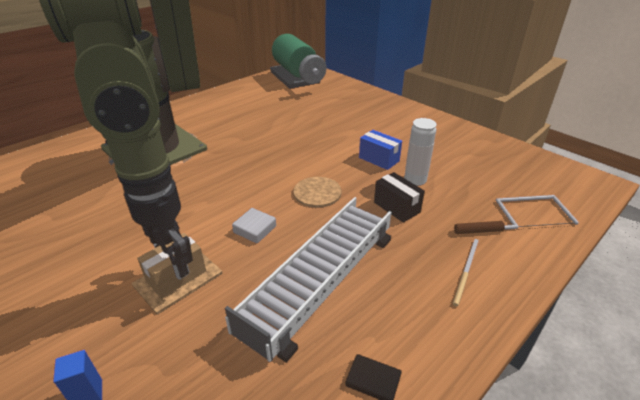

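The carton is on the board at about (175,270), at the predicted contact height (0.0289 against 0.0288). I'll release and retreat.

Run:
```python
from h import *
set_gripper(0.085); p=read_state()["position"]
movel([p[0],p[1],.2],feed=.1)
movep([0.36,0.10,.32],[np.pi,0,np.radians(100)])
hold(.3); st=read_state();print(st["clock"],st["wrist_force"])
s=snapshot("top");save("pics/t4.png",s)
i=cv2.imread("pics/t4.png")[115:275,340:490];cv2.imwrite("pics/c4.png",cv2.resize(i,None,fx=3.6,fy=3.6,interpolation=cv2.INTER_CUBIC))
```

```text
22.1833 [0.47137139 0.81120154 0.06804135]
```

View pics/c4.png

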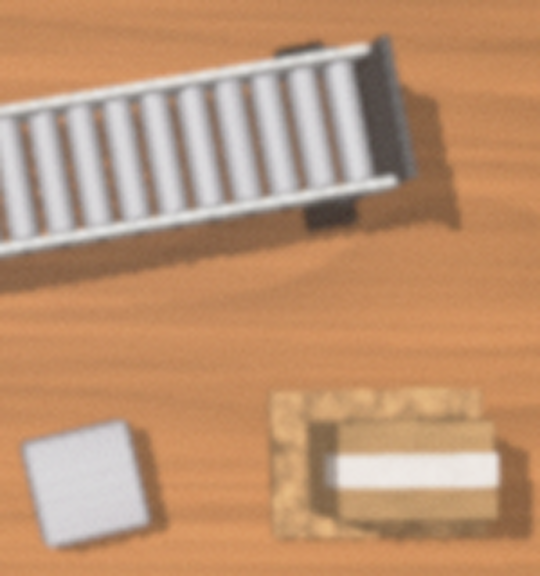

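Run:
```python
from h import *
import pickle
s=pickle.load(open("top.pkl","rb"))
for x,y in((335,471),(498,470),(417,470.5)): print(px2w(s,(340+(x+.5)/3.6-.5,115+(y+.5)/3.6-.5),.068))
```

```text
[ 0.45746252 -0.13948247  0.068     ]
[ 0.45889024 -0.23253327  0.068     ]
[ 0.45817859 -0.18626499  0.068     ]
```

The carton centre is within 2 mm of the board's centre and square to it, and the block hasn't moved.

```bash
python3 -c "
from bench import *
print(job_done())"
```

```text
the job is handed in; nothing more can be done
None
```

I rolled the carton against the stop, placed it on the rectangular cork board about 1–2 mm from its centre and aligned with it, left the block unmoved, and handed the job in at about 22 s (no verdict was returned).

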